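Dock the parts tray and load the bearing

TASK

Hook the tips of the shut fingers behind the out-turned lip on the far side of the steel parts tray (do not pinch it) and drag the tray along its rails towards you, gently but firmly, until it is home against the stop and the sprung pin is pushed in flush, and keep it pressed there for a moment; do not ram the stop or tip the tray. Then pick up the pillow-block bearing and set it down gently, upright, in the tray's empty bay. Leave the tray home with the bush and block still in it, and the pipe tee, the bottle and the can where they stand.

Things in the scene. Friction and masses are not known exactly. Their poses are not given: they have to be found in the camera images.
- dock: Fixed runway on the bench: wooden fence 198 mm wide, 45 tall, 20 thick at the robot's end, and two aluminium rails 300 mm long, 18 wide, 22 tall, 158 apart, running from the fence away from the robot. Origin on the bench midway between the rails, in the fence face that looks at the tray; x along the rails away from the fence, z up. Never load it through the tray with more than 25 N.
- stop_hole (a point): Point on the fence's face, 30 mm above the bench, midway between the rails, where the stop comes through: a rigid steel sleeve 24 mm across that sticks out 12 to 32 mm along the dock's x. It is screwed to a new setting each time which is not measured: find it by feel. A brass pin 12 mm across sticks 8 mm further out of it. Press the tray on the sleeve's end with more than 4 N.
- pin (a joint): How far the sprung brass pin is pushed into the stop sleeve (m): 0 fully out, 0.008 flush with the sleeve's end. The spring resists with about 0.7 N at first, 1.7 N when flush, and pushes the pin out again if the tray moves away; the tray's own friction on the bench holds it in.
- tray: Open steel tray on the bench between the rails (4 mm play each side), 140 mm long (x), 150 wide (y), 50 tall, walls and floor 4 thick, about 0.75 kg; dragging it takes 2 to 5 N. Origin at the centre of its underside; x points away from the stop. A cross wall 36 tall at x = -15 mm divides it into a near bay, with a bush and a small block in it, and an empty far bay 79 (x) by 142 mm (y).
- lip (a point): Middle of the outer edge of the flat lip turned outward along the top of the tray's far wall, at its upper face, 50 mm above the bench; the lip is 4 mm thick, as wide as the tray, and sticks out 13 mm from the far wall. Hook behind this edge and pull along the rails towards the fence. Axes as the tray.
- bay (a point): Centre of the floor of the tray's empty far bay, 4 mm above the tray's underside. Axes as the tray.
- bearing: Grey cast pillow-block bearing, 0.22 kg, on the bench left or right of the runway. Foot 30 mm (x) by 80 (y), 12 tall; on it a housing 26 (x) by 44 (y) with flat y sides from 12 to 30 mm height and a round top, 52 tall in all, dark bore along x. Origin at the centre of the foot's underside, z up. Grasp from above across the 44 mm (along y), fingertips above the foot.
- pipe_tee: Bystander: grey pipe tee, 70 mm long (y), 49 mm tall with one upright branch, standing on the other side of the runway from the bearing. Leave it. Origin at the centre of its underside.
- oil: Bystander: amber oil bottle, 52 mm across, 130 mm tall. Origin at the centre of its underside.
- paint_can: Bystander: steel can, 80 mm across, 100 mm tall. Origin at the centre of its underside.
- bush: Brass bush standing in the tray's near bay, 24 mm across, 22 mm tall; it stays in the tray. Origin at the centre of its underside.
- key_block: Small dark steel block 24 x 34 x 14 mm in the tray's near bay; it stays in the tray. Origin at the centre of its underside.
Things that resemble listed ones, but are neither listed nor needed, are in the scene too. What is shaped like the bearing but purple is not meant.

How it is judged (in metres and radians):
On the way, in this order (a step that is already met when the one before it is completed fails the run):
1. with the fingers hooked behind the lip, the tray is pressed home on the stop: the pin is in at least 6.5 mm of its 8 mm and the tray bears on the dock with more than 4 N, for 0.2 s (value of joint pin above 0.0065 m and contact force between tray and dock above 4 N and contact force between the fingers and tray above 1 N and x of the grasp point in the frame of lip above 0 m), for 0.2 s.
2. the bearing stands in the empty bay of the tray (z of bearing in the frame of bay below 0.006 m and x of bearing in the frame of bay between -0.026 and 0.026 m and y of bearing in the frame of bay between -0.06 and 0.06 m and angle between bearing's own z axis and vertical below 0.12 rad), for 0.2 s.
At the end, for the whole second after the job is handed in: The tray stands flat and at rest on the bench between the rails, home against the stop with the sprung pin still pushed in at least 6 mm; the bearing stands upright (within 7 degrees) and at rest on the floor of the tray's far bay; the bush and the block are still in the tray (all of step 2 and value of joint pin above 0.006 m and z of bearing in the frame of bay above -0.004 m and angle between tray's own z axis and vertical below 0.03 rad and distance between each of bush, key_block and tray below 0.09 m and linear speed of each of tray, bearing below 0.02 m/s); the robot touches nothing.
It fails at once if the tray bears on the dock (stop or rails) with more than 25 N (contact force between tray and dock above 25 N).
It fails at once if the tray is tipped by more than 10 degrees (angle between tray's own z axis and vertical above 0.175 rad).
It fails at once if the bearing is pressed on the tray with more than 60 N (contact force between bearing and tray above 60 N).
It fails at once if the bearing is dropped (falls free of the fingers faster than 0.4 m/s, a drop of some 8 mm) (linear speed of bearing above 0.4 m/s and contact force between the fingers and bearing below 0.3 N).
It fails at once if a bystander is moved by more than 40 mm (distance of any of pipe_tee, oil, paint_can from where it was at the start of the episode above 0.04 m).
It also fails if it takes over 72 s, if anything falls off the work surface, if the arm or the gripper's body presses on something with over 40 N, if the wrist force passes 120 N, or if a joint passes its speed limit or range.

ROBOT

A 6-joint arm with a two-finger parallel gripper is mounted at the origin on the work surface. World frame = base frame: x ahead of the robot, y to its left, z up, the work surface at z = 0. Lengths are in m, angles in degrees, forces in N, time in s.
With the tool pointing down it reaches from about 0.25 to 0.8 m from the base axis. Payload 8.5 kg.
Tool frame: the origin (TCP) lies between the finger pads; the fingertips stand 25 mm ahead of it and the grasp point (between the pads) lies 6 mm ahead of it (robot.tips_ahead is the distance from the TCP to the fingertips, in m); z points along the fingers, y is the line along which they close (so a half turn about z gives the same grasp; the last joint's range is limited). The gripper opens to 85 mm and grips with 20 to 120 N. Pads are 22 mm wide; open, the fingers measure 114 mm over their backs; the gripper's body (76 mm by 85 mm) begins 54 mm behind the grasp point. The pads swing forward as they close: fully open they stand 13 mm farther back than shut.
Start: joints at [72.766, 13.648, -0.773, 75.585, 0, 90], TCP at [0.156, 0.501, 0.256] pointing down, gripper open.
Joint ranges: [-152.45, 152.45], [-59.26, 108.67], [-65.41, 83.53], [-104.44, 129.93], [-82.83, 76.93], [-180, 180]. Speed limits (degrees/s): [127.2, 127.2, 159.86, 180, 180, 180].

INTERFACE

Orientations are given as [roll, pitch, yaw] about the fixed x, y, z axes, in that order (R = Rz(yaw) Ry(pitch) Rx(roll)).
In Python, from bench import robot gives the robot as it stands. The module is installed in compiled form; this text tells all that it offers.
- The arm moves only by the tool step_arm, never from a script. Its argument "rows" is a list of rows, each a list of 2 entries, a list of its own where there are three numbers: the shift along the world's x, y, z in m, then the turn about the world's z in degrees. A call has 1 to 8 rows; each row is the pose to reach, as a shift and turn from the pose commanded when the call began; what a row does not reach only later rows make up. A row lasts 1/8 s, in which the tool goes at most 62.5 mm and 10.7 degrees, less where a joint would pass 70% of its speed; a pose out of reach is approached as far as the arm can. A call with a gripper value outside its range is refused whole. "hand" is the finger opening in m, from 0 to 0.0854, set as the call begins (left out, the last holds). The fingers move at their own pace and stop on an object; the grip force is fixed at half the most. Time passes only in rows, so rows that repeat a pose let the fingers close. It gives the time, the measured TCP pose, the force, the opening and the grip force at its end, in the units of the state.
- robot.state(): the state, without advancing time (a new reading comes with each control period).
- robot.grab_frame(name): name is "scene" or "side" or "wrist"; returns a dict with "img" (384x512x3 uint8, red, green, blue), "vertical_fov" (degrees; the focal length in pixels is half the picture's height over the tangent of half this angle, whatever the lens; pixels are square), "cx", "cy" (the principal point, pixels), "k1" (the pictures are not rectified: a ray, as slopes to the right and down, at radius r is drawn at 1 + k1 r^2 times it, then the intrinsics apply), "world_to_cam" (4x4, takes a point from world to camera coordinates). Camera axes: x right, y down, z forward; pixel columns grow to the right and rows downward; lengths in m; the calibration is good to about 2 mm. A picture is of the moment at which its call begins. There is no depth.
- robot.hand_in(): hands the job in; it is judged then, once.
Trained networks look in a picture, given as the dict that the camera call returned (one of the last four; its "shot" number tells which), for a name from the list of things; names that differ only in an ending like _2 or _b are one class to them, and where a whole thing is asked for, a point or a joint stands for the part that bears it (a point fixed in the world has none). Each returns a list of dicts, best first, with "p" (0 to 1); they miss things now and then, are a little off and sometimes report something else, mostly with a low value. They report only what shows in the picture. A call takes as long as a camera call. They do not tell look-alikes from the thing itself.
- robot.masks_of(picture, thing): "region" (384x512 bool, what is visible of it) and "xy" ([column, row] in pixels, amid what is visible of it).
- robot.mark_of(picture, thing): "xy" ([column, row] in pixels: a listed point, or the origin of a listed thing).
The state is a dict: "t": time; "joints": joint angles; "joint_vel": joint speeds; "tau": joint torques, N m; "tcp_pos": TCP position; "tool_rot": TCP orientation; "wrist_force": force on the tool from outside, world axes, zero at the start; "ft_torque": the same for the moment, N m; "grip_width": finger opening in m; "grasp_force": force on a finger pad.
Only numpy, scipy, OpenCV 4.12 (cv2) and the standard library are available. Lean on these libraries where they do the work, as an engineer would, in place of code of your own. Each camera call takes 0.05 s, during which the arm holds its last target. There are 200 camera calls.

## Working session

There is one attempt and no reset: what is moved stays moved. The work goes in short steps, Python scripts to look and compute and a tool call to move; the robot and the scene stay as the last step left them, time stands still between calls to the robot, and variables do not carry over. Pictures are saved under pics/ and viewed, at most 10 in all, crops included, and the job is handed in when it is done.

Besides the shell and the picture viewer there is one more tool, called after ">>>" by a JSON object that holds its "name" and its "arguments". step_arm: Moves the arm, as the interface text tells. Its arguments: {"type":"object","properties":{"rows":{"type":"array","items":{"type":"array"}},"hand":{"type":"number"}},"required":["rows"]}

```bash
mkdir -p pics; cat > h.py <<'E'
import numpy as np, cv2
from bench import robot
def ray(f,uv):
    h=f["img"].shape[0]; F=h/2/np.tan(np.radians(f["vertical_fov"])/2)
    d=np.array([(uv[0]-f["cx"])/F,(uv[1]-f["cy"])/F]); u=d.copy()
    for _ in range(30): u=d/(1+f["k1"]*(u@u))
    T=np.array(f["world_to_cam"]); R=T[:3,:3]; c=-R.T@T[:3,3]
    return c,R.T@np.array([u[0],u[1],1])
def atz(f,uv,z):
    c,d=ray(f,uv); return c+d*(z-c[2])/d[2]
def save(f,n): cv2.imwrite("pics/"+n,f["img"][:,:,::-1])
E
python3 - <<'E'
from h import *
s=robot.state(); print({k:np.round(v,3).tolist() for k,v in s.items()})
Z=dict(dock=0,stop_hole=.03,tray=0,lip=.05,bay=.004,bearing=0,pipe_tee=0,oil=0,paint_can=0,bush=.004,key_block=.004)
fs={}
for n in("scene","side"):
    f=robot.grab_frame(n); save(f,n+"0.png"); print(n, ray(f,(256,192))[0].round(3))
    for t,z in Z.items():
        for m in robot.mark_of(f,t)[:3]: print(t,round(m["p"],2),np.round(m["xy"]),atz(f,m["xy"],z)[:2].round(4))
a=cv2.imread("pics/scene0.png");b=cv2.imread("pics/side0.png")
E
```

```text
{'t': 0.0, 'joints': [72.766, 13.682, -0.82, 75.583, -0.001, 90.001], 'joint_vel': [0.033, -0.016, 0.023, -0.092, 0.003, 0.047], 'tau': [0.001, -53.878, 34.643, 0.019, -0.0, 0.0], 'tcp_pos': [0.155, 0.501, 0.256], 'tool_rot': [-179.916, 0.001, 162.765], 'wrist_force': [-0.636, -1.129, 0.084], 'ft_torque': [0.003, -0.028, 0.022], 'grasp_force': 0.0, 'grip_width': 0.086}
scene [1.258 0.32  0.873]
dock 0.92 [266. 192.] [0.4093 0.0012]
stop_hole 0.88 [266. 185.] [0.4089 0.0013]
tray 0.63 [231. 228.] [ 0.5805 -0.0308]
lip 0.88 [208. 239.] [ 0.675  -0.0483]
lip 0.4 [346. 256.] [0.5838 0.2847]
bay 0.8 [220. 232.] [ 0.6085 -0.0504]
bearing 0.9 [346. 256.] [0.5434 0.2819]
bearing 0.81 [321. 280.] [0.6426 0.2453]
bearing 0.67 [167. 181.] [ 0.4871 -0.2937]
pipe_tee 0.64 [171. 185.] [ 0.4994 -0.2747]
pipe_tee 0.46 [208. 237.] [ 0.634  -0.0752]
oil 0.72 [417. 298.] [0.5969 0.467 ]
oil 0.22 [ 92. 189.] [ 0.6103 -0.4788]
paint_can 0.58 [ 92. 186.] [ 0.6007 -0.4873]
paint_can 0.51 [206. 240.] [ 0.645 -0.076]
paint_can 0.41 [266. 182.] [ 0.3661 -0.0152]
bush 0.47 [250. 227.] [0.5571 0.0166]
key_block 0.43 [226. 212.] [ 0.5345 -0.0686]
side [-0.021 -0.878  0.637]
dock 0.71 [228. 220.] [ 0.3955 -0.0112]
stop_hole 0.87 [227. 211.] [ 0.3964 -0.0014]
tray 0.58 [279. 209.] [ 0.5819 -0.0334]
lip 0.63 [302. 192.] [ 0.6708 -0.0426]
lip 0.19 [302. 258.] [ 0.4511 -0.3294]
bay 0.95 [288. 206.] [ 0.615  -0.0379]
bearing 0.67 [255. 173.] [0.6537 0.2536]
bearing 0.62 [226. 177.] [0.5298 0.2795]
pipe_tee 0.57 [305. 259.] [ 0.4952 -0.2944]
paint_can 0.69 [386. 286.] [ 0.6102 -0.4816]
bush 0.51 [261. 208.] [ 0.5264 -0.0031]
key_block 0.7 [223. 154.] [0.6157 0.4893]
```

```bash
python3 -c "
import cv2
a=cv2.imread('pics/scene0.png');b=cv2.imread('pics/side0.png')
cv2.imwrite('pics/ab.png',cv2.resize(cv2.hconcat([a[130:330,60:460],b[110:310,180:400]]),(800,258)))
cv2.imwrite('pics/a2.png',cv2.resize(a[130:340,60:460],(800,420),interpolation=cv2.INTER_CUBIC))"
```

```text
(no output)
```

View pics/a2.png

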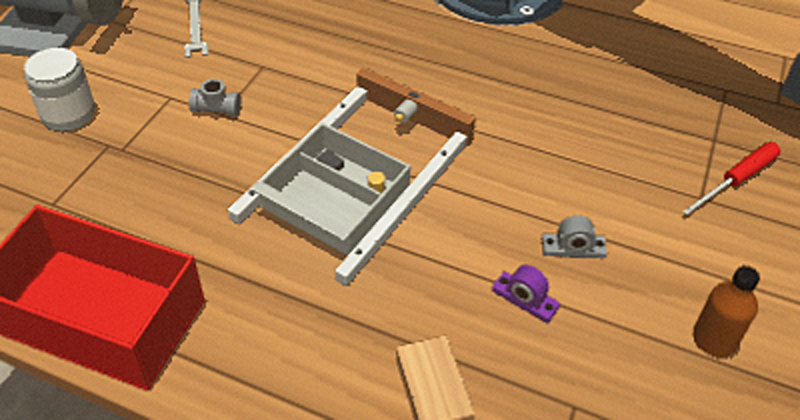

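>>> {"name": "step_arm", "arguments": {"rows": [[[0.044,-0.044,0.02],2],[[0.088,-0.088,0.04],4],[[0.132,-0.132,0.04],6.7],[[0.176,-0.176,0.04],6.7],[[0.22,-0.22,0.04],6.7],[[0.264,-0.264,0.04],6.7],[[0.308,-0.308,0.04],6.7],[[0.352,-0.352,0.04],6.7]], "hand": 0}}

```text
t: 2.2
tcp_pos: [0.5061, 0.1503, 0.2965]
tool_rot: [180.0, 0.0, 169.5]
wrist_force: [-0.1, 1.2, 0.7]
grip_width: 0.0
grasp_force: 0.0
```

>>> {"name": "step_arm", "arguments": {"rows": [[[0.044,-0.044,0],0],[[0.088,-0.088,0],0],[[0.132,-0.132,0],0],[[0.16,-0.176,0],0],[[0.16,-0.19,0],0],[[0.16,-0.19,0],0]]}}

```text
t: 2.95
tcp_pos: [0.6645, -0.0386, 0.2959]
tool_rot: [-180.0, -0.1, 169.4]
wrist_force: [-0.4, 0.8, -0.3]
grip_width: -0.0001
grasp_force: 0.0
```

```bash
python3 - <<'E'
from h import *
s=robot.state(); print({k:np.round(s[k],3).tolist() for k in("t","tcp_pos","tool_rot","wrist_force","grip_width")})
Z=dict(dock=0,stop_hole=.03,tray=0,lip=.05,bay=.004,bearing=0)
f=robot.grab_frame("wrist"); save(f,"w1.png"); print(ray(f,(256,192))[0].round(3))
for t,z in Z.items():
    for m in robot.mark_of(f,t)[:2]: print(t,round(m["p"],2),np.round(m["xy"]),atz(f,m["xy"],z)[:2].round(4))
E
```

```text
{'t': 2.95, 'tcp_pos': [0.664, -0.039, 0.296], 'tool_rot': [-179.999, -0.051, 169.373], 'wrist_force': [-0.393, 0.795, -0.316], 'grip_width': -0.0}
[ 0.594 -0.026  0.413]
dock 0.6 [241. 173.] [ 0.6758 -0.0606]
tray 0.64 [243. 108.] [ 0.5868 -0.0409]
bay 0.75 [239. 130.] [ 0.6145 -0.0514]
bearing 0.78 [450. 109.] [0.6402 0.2414]
```

View pics/w1.png

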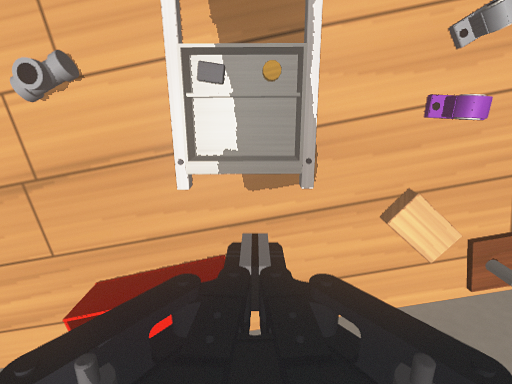

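The picture shows the tray with its lip edge at row ≈173 (cols 188–303). The rail ends are at (183,189) and (308,188), and the purple look-alike is at (458,106).

```bash
python3 - <<'E'
from h import *
f=robot.grab_frame("wrist")
P=lambda u,v,z:atz(f,(u,v),z)[:2].round(4)
for u,v in((176,189),(189,189),(301,188),(314,187)): print("railend",P(u,v,.022))
for u,v in((161,0),(323,0)): print("rail top-of-image",P(u,v,.022))
for u,v in((188,173),(245,173),(303,173)): print("lip",P(u,v,.05))
for u,v in((180,45),(307,45)): print("near wall",P(u,v,.05))
for u,v in((186,94),(300,94)): print("cross",P(u,v,.036))
g=cv2.cvtColor(f["img"],cv2.COLOR_RGB2GRAY)
E
```

```text
railend [ 0.6779 -0.1527]
railend [ 0.6813 -0.1346]
railend [0.7086 0.0218]
railend [0.7105 0.0401]
rail top-of-image [ 0.4484 -0.1105]
rail top-of-image [0.4835 0.0794]
lip [ 0.654  -0.1227]
lip [ 0.6674 -0.0501]
lip [0.681  0.0238]
near wall [ 0.5065 -0.095 ]
near wall [0.5331 0.0486]
cross [ 0.5583 -0.1043]
cross [0.5841 0.0355]
```

>>> {"name": "step_arm", "arguments": {"rows": [[[0.032,-0.016,-0.04],0.4],[[0.032,-0.016,-0.1],0.4],[[0.032,-0.016,-0.15],0.4],[[0.032,-0.016,-0.19],0.4],[[0.032,-0.016,-0.22],0.4],[[0.032,-0.016,-0.245],0.4],[[0.032,-0.016,-0.245],0.4]]}}

```text
t: 4.22
tcp_pos: [0.6954, -0.0534, 0.0493]
tool_rot: [-180.0, -0.2, 169.9]
wrist_force: [1.2, -0.3, 0.4]
grip_width: -0.0
grasp_force: 0.0
```

```bash
python3 - <<'E'
from h import *
s=robot.state(); print({k:np.round(s[k],4).tolist() for k in("t","tcp_pos","tool_rot","wrist_force","grip_width")})
f=robot.grab_frame("side"); cv2.imwrite("pics/s1.png",cv2.resize(f["img"][110:260,190:390,::-1],(800,600),interpolation=cv2.INTER_CUBIC))
E
```

```text
{'t': 4.225, 'tcp_pos': [0.6954, -0.0534, 0.0493], 'tool_rot': [-179.973, -0.2242, 169.893], 'wrist_force': [1.2203, -0.305, 0.3885], 'grip_width': -0.0}
```

View pics/s1.png

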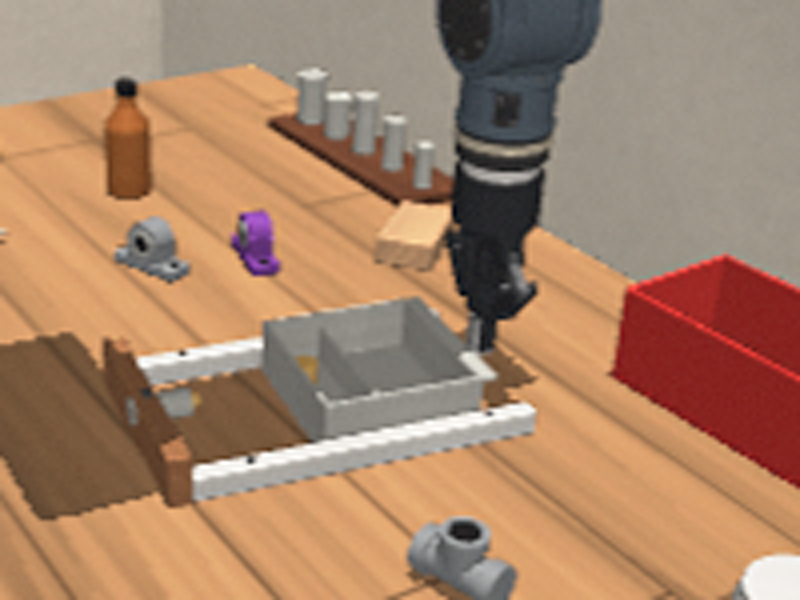

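The shut fingers are down behind the lip at about (482,340) in the crop, with the tray flat between its rails. I'll start the drag.

>>> {"name": "step_arm", "arguments": {"rows": [[[-0.005,0.001,0],0],[[-0.01,0.002,0],0],[[-0.015,0.003,0],0],[[-0.02,0.0035,0],0],[[-0.025,0.0045,0],0],[[-0.03,0.0055,0],0],[[-0.035,0.0063,0],0],[[-0.04,0.0072,0],0]]}}

```text
t: 5.28
tcp_pos: [0.6576, -0.0468, 0.0518]
tool_rot: [180.0, 0.1, 169.9]
wrist_force: [5.7, -1.1, 1.8]
grip_width: 0.0002
grasp_force: 2.6
```

>>> {"name": "step_arm", "arguments": {"rows": [[[-0.005,0.001,0],0],[[-0.01,0.002,0],0],[[-0.015,0.003,0],0],[[-0.02,0.0035,0],0],[[-0.025,0.0045,0],0],[[-0.03,0.0055,0],0],[[-0.035,0.0063,0],0],[[-0.04,0.0072,0],0]]}}

```text
t: 6.28
tcp_pos: [0.6176, -0.0396, 0.0518]
tool_rot: [180.0, 0.1, 169.9]
wrist_force: [4.2, -0.8, 1.3]
grip_width: 0.0002
grasp_force: 2.6
```

>>> {"name": "step_arm", "arguments": {"rows": [[[-0.002,0.0004,0],0],[[-0.004,0.0007,0],0],[[-0.006,0.001,0],0],[[-0.008,0.0014,0],0],[[-0.01,0.0018,0],0],[[-0.012,0.0021,0],0]]}}

```text
t: 7.02
tcp_pos: [0.6058, -0.0375, 0.0518]
tool_rot: [180.0, 0.1, 169.9]
wrist_force: [5.7, -1.0, 1.9]
grip_width: 0.0003
grasp_force: 2.8
```

>>> {"name": "step_arm", "arguments": {"rows": [[[-0.001,0.0002,0],0],[[-0.002,0.0004,0],0],[[-0.003,0.0005,0],0],[[-0.004,0.0007,0],0]]}}

```text
t: 7.52
tcp_pos: [0.6019, -0.0368, 0.0518]
tool_rot: [180.0, 0.1, 169.9]
wrist_force: [5.8, -1.1, 1.0]
grip_width: -0.0002
grasp_force: 2.8
```

>>> {"name": "step_arm", "arguments": {"rows": [[[-0.001,0.0002,0],0],[[-0.002,0.0004,0],0],[[-0.003,0.0005,0],0],[[-0.004,0.0007,0],0]]}}

```text
t: 8.02
tcp_pos: [0.5979, -0.0361, 0.0518]
tool_rot: [180.0, 0.1, 169.9]
wrist_force: [5.4, -0.1, 2.1]
grip_width: -0.0001
grasp_force: 2.8
```

>>> {"name": "step_arm", "arguments": {"rows": [[[-0.001,0.0002,0],0],[[-0.002,0.0004,0],0],[[-0.003,0.0005,0],0],[[-0.004,0.0007,0],0]]}}

```text
t: 8.52
tcp_pos: [0.5941, -0.0354, 0.0519]
tool_rot: [180.0, 0.2, 169.9]
wrist_force: [6.1, -0.7, 1.0]
grip_width: -0.0
grasp_force: 3.2
```

>>> {"name": "step_arm", "arguments": {"rows": [[[-0.001,0.0002,0],0],[[-0.002,0.0004,0],0],[[-0.003,0.0005,0],0]]}}

```text
t: 8.9
tcp_pos: [0.5911, -0.0349, 0.0518]
tool_rot: [180.0, 0.2, 169.9]
wrist_force: [6.6, -0.7, 0.9]
grip_width: -0.0001
grasp_force: 3.3
```

>>> {"name": "step_arm", "arguments": {"rows": [[[-0.001,0.0002,0],0],[[-0.002,0.0004,0],0],[[-0.003,0.0005,0],0]]}}

```text
t: 9.28
tcp_pos: [0.5889, -0.0345, 0.052]
tool_rot: [180.0, 0.2, 169.9]
wrist_force: [10.7, -1.7, -1.4]
grip_width: 0.0002
grasp_force: 5.4
```

>>> {"name": "step_arm", "arguments": {"rows": [[[-0.0005,0.0001,0],0],[[-0.0008,0.0001,0],0],[[-0.0008,0.0001,0],0]]}}

```text
t: 9.65
tcp_pos: [0.5889, -0.0346, 0.0522]
tool_rot: [180.0, 0.3, 169.9]
wrist_force: [11.1, -0.6, -1.6]
grip_width: -0.0001
grasp_force: 5.7
```

>>> {"name": "step_arm", "arguments": {"rows": [[[-0.0005,0.0001,0],0],[[-0.001,0.0002,0],0],[[-0.001,0.0002,0],0],[[-0.001,0.0002,0],0],[[-0.001,0.0002,0],0]]}}

```text
t: 10.28
tcp_pos: [0.5888, -0.0345, 0.0525]
tool_rot: [180.0, 0.4, 169.9]
wrist_force: [14.1, -2.4, -2.3]
grip_width: -0.0001
grasp_force: 7.0
```

>>> {"name": "step_arm", "arguments": {"rows": [[[0.001,-0.0002,0],0],[[0.002,-0.0004,0],0],[[0.004,-0.0007,0],0],[[0.008,-0.0014,0],0],[[0.018,-0.003,0],0],[[0.025,-0.004,0.03],0],[[0.025,-0.004,0.09],0],[[0.025,-0.004,0.15],0]]}}

```text
t: 11.28
tcp_pos: [0.6099, -0.0381, 0.2024]
tool_rot: [-180.0, -0.1, 169.9]
wrist_force: [0.7, 0.1, -0.2]
grip_width: -0.0
grasp_force: 0.0
```

```bash
python3 - <<'E'
from h import *
s=robot.state(); print({k:np.round(s[k],4).tolist() for k in("t","tcp_pos","tool_rot","wrist_force","grip_width")})
f=robot.grab_frame("scene"); save(f,"sc2.png")
for t in("bearing",):
    for m in robot.masks_of(f,t)[:3]:
        r=m["region"]; print(t,round(m["p"],2),m["xy"],f["img"][r].mean(0).round(),atz(f,m["xy"],.02)[:2].round(3))
for t,z in dict(lip=.05,bay=.004).items():
    for m in robot.mark_of(f,t)[:1]: print(t,m["p"],atz(f,m["xy"],z)[:2].round(4))
cv2.imwrite("pics/sc2c.png",cv2.resize(f["img"][150:290,170:390,::-1],(800,509),interpolation=cv2.INTER_CUBIC))
E
```

```text
{'t': 11.275, 'tcp_pos': [0.6099, -0.0381, 0.2024], 'tool_rot': [-179.9831, -0.0965, 169.8597], 'wrist_force': [0.7134, 0.0813, -0.2126], 'grip_width': -0.0}
bearing 0.95 [348.1, 250.6] [122. 119. 112.] [0.542 0.283]
bearing 0.62 [324.5, 273.8] [122.  70. 122.] [0.635 0.248]
lip 0.6 [ 0.5815 -0.0334]
bay 0.8 [ 0.5337 -0.0338]
```

View pics/sc2c.png

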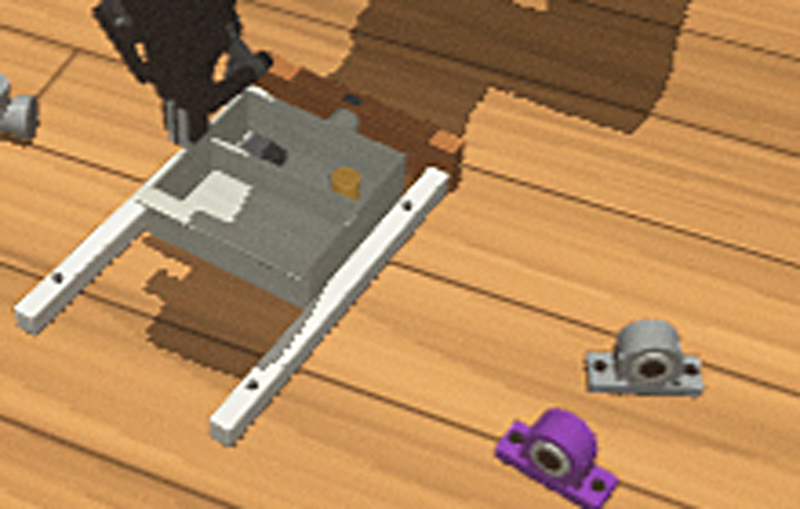

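The tray is home: its near wall touches the sleeve at crop (343,125), with bush and block inside. The grey bearing is at crop (648,365). Next, a close look at it.

>>> {"name": "step_arm", "arguments": {"rows": [[[-0.01,0.045,0.03],0],[[-0.02,0.095,0.05],0],[[-0.03,0.15,0.05],0],[[-0.05,0.2,0.05],0],[[-0.065,0.25,0.05],0],[[-0.08,0.3,0.05],0],[[-0.08,0.318,0.05],0],[[-0.08,0.318,0.05],0]], "hand": 0.085}}

```text
t: 12.48
tcp_pos: [0.5297, 0.2807, 0.2497]
tool_rot: [-179.9, -0.1, 170.0]
wrist_force: [-0.1, -0.1, -0.1]
grip_width: 0.0851
grasp_force: 0.0
```

```bash
python3 - <<'E'
from h import *
s=robot.state(); print({k:np.round(s[k],4).tolist() for k in("t","tcp_pos","tool_rot","wrist_force","grip_width")})
f=robot.grab_frame("wrist"); save(f,"w3.png")
for m in robot.masks_of(f,"bearing")[:3]:
    r=m["region"]; q=atz(f,m["xy"],.015); print(round(m["p"],2),m["xy"],f["img"][r].mean(0).round(),q.round(3))
    print(cv2.minAreaRect(np.argwhere(r)[:,::-1].astype(np.float32)))
for m in robot.mark_of(f,"bearing")[:3]: print(m["p"],m["xy"],atz(f,m["xy"],0).round(4))
E
```

```text
{'t': 12.475, 'tcp_pos': [0.5297, 0.2807, 0.2497], 'tool_rot': [-179.8967, -0.1027, 169.9721], 'wrist_force': [-0.1361, -0.0744, -0.058], 'grip_width': 0.0851}
0.79 [257.4, 177.6] [113. 106. 103.] [0.538 0.282 0.015]
((256.9128112792969, 178.4054412841797), (30.351303100585938, 61.762672424316406), 59.85861587524414)
0.55 [241.7, 253.9] [131.  74. 137.] [0.639 0.243 0.015]
((243.27357482910156, 257.2924499511719), (58.80068588256836, 37.61244201660156), 1.9091522693634033)
0.84 [243.2, 248.5] [0.6389 0.2444 0.    ]
0.72 [256.7, 172.7] [0.5348 0.2819 0.    ]
```

View pics/w3.png

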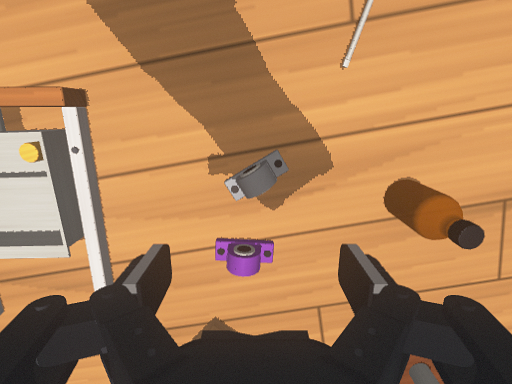

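```bash
python3 - <<'E'
from h import *
f=robot.grab_frame("wrist")
a,b=atz(f,(235,189),.012),atz(f,(279,163),.012); print(a,b,(a+b)/2,np.linalg.norm(a-b),np.degrees(np.arctan2(*(b-a)[1::-1])))
c,d=atz(f,(236,199),.0),atz(f,(285,172),.0);print(np.degrees(np.arctan2(*(d-c)[1::-1])))
# tray clues here: lip outer edge / near rail
for u,v,z in((70,256,.05),(85,106,.022),(110,290,.022)): print(atz(f,(u,v),z).round(4))
E
```

```text
[0.54946182 0.24925174 0.012     ] [0.52613557 0.3101401  0.012     ] [0.5377987  0.27969592 0.012     ] 0.06520358359599457 110.96176835061512
109.50190278692324
[0.588  0.0353 0.05  ]
[0.4186 0.0989 0.022 ]
[0.6595 0.0493 0.022 ]
```

```bash
python3 -c "
from h import *
print(np.round(robot.state()['joints'],1))"
```

```text
[27.7 21.2  9.2 78.1 -0.  37.9]
```

>>> {"name": "step_arm", "arguments": {"rows": [[[0.007,0,-0.03],10],[[0.007,0,-0.07],20],[[0.007,0,-0.12],30],[[0.007,0,-0.16],30.5],[[0.007,0,-0.19],30.5],[[0.007,0,-0.205],30.5],[[0.007,0,-0.212],30.5],[[0.007,0,-0.212],30.5]]}}

```text
t: 13.68
tcp_pos: [0.5375, 0.2799, 0.0398]
tool_rot: [-180.0, 0.0, -159.7]
wrist_force: [0.1, 0.4, 0.4]
grip_width: 0.0851
grasp_force: 0.0
```

```bash
python3 - <<'E'
from h import *
f=robot.grab_frame("side"); a=f["img"][130:220,180:300,::-1]
g=robot.grab_frame("wrist")["img"][100:384,56:456,::-1]
cv2.imwrite("pics/g1.png",cv2.hconcat([cv2.resize(a,(400,300),interpolation=cv2.INTER_CUBIC),cv2.resize(g,(400,300))]))
E
```

```text
(no output)
```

View pics/g1.png

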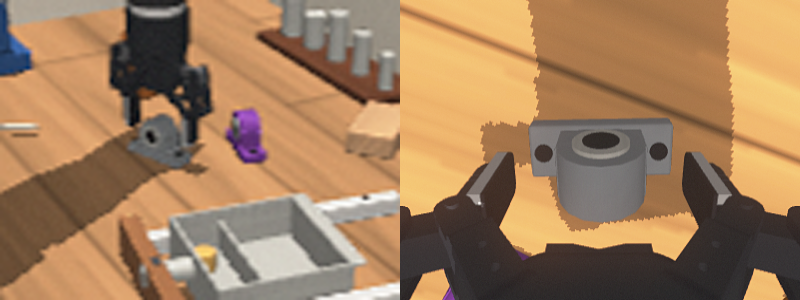

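The fingers straddle the housing, which is centred at (601,170) in the right half, and they line up with its flat sides. Closing.

>>> {"name": "step_arm", "arguments": {"rows": [[[0,0,0],0],[[0,0,0],0],[[0,0,0],0],[[0,0,0],0],[[0,0,0],0],[[0,0,0],0],[[0,0,0],0],[[0,0,0],0]], "hand": 0.03}}

```text
t: 14.78
tcp_pos: [0.5374, 0.2802, 0.04]
tool_rot: [180.0, 0.1, -159.6]
wrist_force: [-0.5, -0.5, 6.0]
grip_width: 0.0428
grasp_force: 63.0
```

>>> {"name": "step_arm", "arguments": {"rows": [[[0,0,0.01],0],[[0,0,0.03],0],[[0,0,0.06],0],[[0,0,0.1],0],[[0,0,0.14],0],[[0,0,0.16],0],[[0,0,0.16],0]]}}

```text
t: 15.65
tcp_pos: [0.5376, 0.2803, 0.201]
tool_rot: [180.0, 0.2, -159.6]
wrist_force: [0.4, -0.4, -1.8]
grip_width: 0.0426
grasp_force: 62.0
```

>>> {"name": "step_arm", "arguments": {"rows": [[[-0.001,-0.025,0],-3],[[-0.004,-0.075,0],-10],[[-0.007,-0.125,0],-18],[[-0.01,-0.175,0],-25],[[-0.013,-0.225,0],-30.5],[[-0.016,-0.27,0],-30.5],[[-0.016,-0.3,0],-30.5],[[-0.016,-0.307,0],-30.5]]}}

```text
t: 16.65
tcp_pos: [0.5197, -0.0293, 0.1981]
tool_rot: [-180.0, -0.1, 169.6]
wrist_force: [-0.7, 0.1, -3.1]
grip_width: 0.0431
grasp_force: 61.9
```

>>> {"name": "step_arm", "arguments": {"rows": [[[0,0,-0.02],0],[[0,0,-0.05],0],[[0,0,-0.075],0],[[0,0,-0.09],0],[[0,0,-0.09],0]]}}

```text
t: 17.27
tcp_pos: [0.5201, -0.0268, 0.1082]
tool_rot: [-180.0, -0.1, 169.9]
wrist_force: [-0.3, 0.4, -1.9]
grip_width: 0.0426
grasp_force: 61.8
```

```bash
python3 - <<'E'
from h import *
f=robot.grab_frame("side"); a=f["img"][130:250,180:340,::-1]
w=robot.grab_frame("wrist"); g=w["img"][:,:,::-1]
cv2.imwrite("pics/g2.png",cv2.hconcat([cv2.resize(a,(400,300),interpolation=cv2.INTER_CUBIC),cv2.resize(g,(400,300))]))
E
```

```text
(no output)
```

View pics/g2.png

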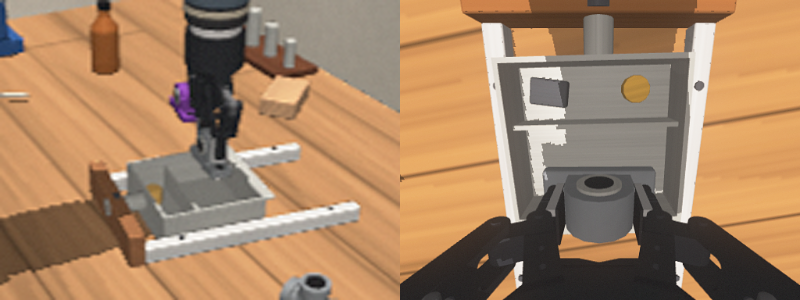

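```bash
python3 - <<'E'
from h import *
w=robot.grab_frame("wrist")
for n,u,v,z in(("cross L",515,126,.036),("cross R",678,123,.036),("near L",492,60,.05),("near R",690,53,.05),("foot far L",546,167,.08),("foot far R",655,167,.08)):
    print(n,atz(w,((u-400)*1.28,v*1.28),z).round(4))
E
```

```text
cross L [ 0.4698 -0.0913  0.036 ]
cross R [0.4919 0.0471 0.036 ]
near L [ 0.418  -0.0887  0.05  ]
near R [0.4389 0.0553 0.05  ]
foot far L [ 0.4971 -0.0603  0.08  ]
foot far R [0.5105 0.0147 0.08  ]
```

The bearing hangs over the empty bay, about 20 mm clear of the cross wall and centred sideways. Lowering.

>>> {"name": "step_arm", "arguments": {"rows": [[[0.002,-0.001,-0.015],0],[[0.002,-0.001,-0.03],0],[[0.002,-0.001,-0.043],0],[[0.002,-0.001,-0.053],0],[[0.002,-0.001,-0.058],0],[[0.002,-0.001,-0.06],0],[[0.002,-0.001,-0.06],0]]}}

```text
t: 18.3
tcp_pos: [0.5232, -0.028, 0.0494]
tool_rot: [-180.0, 0.0, 169.9]
wrist_force: [0.3, 1.0, -1.0]
grip_width: 0.0428
grasp_force: 62.0
```

>>> {"name": "step_arm", "arguments": {"rows": [[[0,0,-0.001],0],[[0,0,-0.002],0],[[0,0,-0.002],0]]}}

```text
t: 18.68
tcp_pos: [0.523, -0.028, 0.0473]
tool_rot: [-180.0, 0.0, 169.9]
wrist_force: [0.4, 0.5, -1.5]
grip_width: 0.0431
grasp_force: 62.0
```

>>> {"name": "step_arm", "arguments": {"rows": [[[0,0,-0.001],0],[[0,0,-0.002],0],[[0,0,-0.002],0]]}}

```text
t: 19.05
tcp_pos: [0.5229, -0.028, 0.0452]
tool_rot: [-180.0, -0.0, 169.9]
wrist_force: [-0.4, 0.3, -1.8]
grip_width: 0.0429
grasp_force: 62.0
```

>>> {"name": "step_arm", "arguments": {"rows": [[[0,0,-0.0005],0],[[0,0,-0.001],0],[[0,0,-0.001],0]]}}

```text
t: 19.42
tcp_pos: [0.523, -0.028, 0.0442]
tool_rot: [-180.0, -0.0, 169.9]
wrist_force: [0.2, -0.7, -2.8]
grip_width: 0.0431
grasp_force: 62.0
```

>>> {"name": "step_arm", "arguments": {"rows": [[[0,0,-0.0005],0],[[0,0,-0.001],0],[[0,0,-0.001],0]]}}

```text
t: 19.8
tcp_pos: [0.5231, -0.028, 0.044]
tool_rot: [-180.0, 0.0, 169.9]
wrist_force: [-2.8, 0.2, 7.9]
grip_width: 0.0431
grasp_force: 63.3
```

>>> {"name": "step_arm", "arguments": {"rows": [[[0,0,-0.0005],0],[[0,0,-0.001],0],[[0,0,-0.001],0]]}}

```text
t: 20.18
tcp_pos: [0.5231, -0.028, 0.0439]
tool_rot: [180.0, 0.1, 169.9]
wrist_force: [-6.1, 1.1, 20.0]
grip_width: 0.0428
grasp_force: 64.9
```

>>> {"name": "step_arm", "arguments": {"rows": [[[0,0,0.0005],0],[[0,0,0.001],0],[[0,0,0.0012],0],[[0,0,0.0012],0]]}}

```text
t: 20.68
tcp_pos: [0.5231, -0.028, 0.044]
tool_rot: [-180.0, 0.0, 169.9]
wrist_force: [-2.9, 0.0, 7.2]
grip_width: 0.0428
grasp_force: 62.9
```

>>> {"name": "step_arm", "arguments": {"rows": [[[0,0,0],0],[[0,0,0],0],[[0,0,0],0],[[0,0,0],0]], "hand": 0.06}}

```text
t: 21.18
tcp_pos: [0.5231, -0.028, 0.0434]
tool_rot: [-180.0, -0.0, 169.9]
wrist_force: [-0.7, -0.8, 0.6]
grip_width: 0.0602
grasp_force: 0.0
```

>>> {"name": "step_arm", "arguments": {"rows": [[[0,0,0.005],0],[[0,0,0.015],0],[[0,0,0.04],0],[[0,0,0.08],0],[[0,0,0.13],0],[[0,0,0.17],0],[[0,0,0.18],0]]}}

```text
t: 22.05
tcp_pos: [0.5242, -0.0281, 0.2269]
tool_rot: [180.0, 0.3, 169.9]
wrist_force: [1.0, -0.7, -0.0]
grip_width: 0.0601
grasp_force: 0.0
```

```bash
python3 - <<'E'
from h import *
f=robot.grab_frame("scene"); a=f["img"][150:270,170:330,::-1]
w=robot.grab_frame("wrist"); g=w["img"][:,:,::-1]
cv2.imwrite("pics/g3.png",cv2.hconcat([cv2.resize(a,(400,300),interpolation=cv2.INTER_CUBIC),cv2.resize(g,(400,300))]))
cv2.imwrite("pics/g3w.png",g)
E
```

```text
(no output)
```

View pics/g3.png

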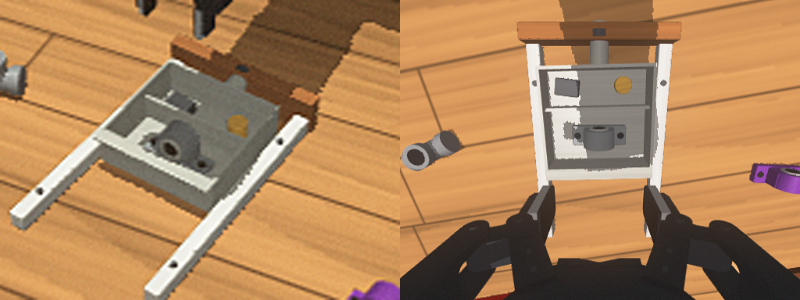

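The bearing stands upright in the far bay at (598,138), and the tray wall meets the sleeve at (598,64). One last check is for any brass pin showing in that gap.

```bash
python3 - <<'E'
from h import *
w=robot.grab_frame("wrist"); im=w["img"]
print(im[66:92:2,255].tolist())
p0=None
for v in range(66,92,2): print(v, im[v,250:260].mean(0).round(),atz(w,(255,v),.036)[:2].round(4))
E
```

```text
[[140, 134, 127], [142, 136, 129], [142, 136, 130], [141, 135, 128], [142, 136, 129], [139, 135, 128], [140, 134, 126], [142, 135, 129], [140, 135, 126], [143, 137, 129], [138, 134, 126], [83, 79, 74], [101, 97, 92]]
66 [134. 128. 122.] [ 0.4113 -0.0077]
68 [135. 129. 123.] [ 0.4131 -0.008 ]
70 [135. 129. 122.] [ 0.4149 -0.0083]
72 [134. 128. 121.] [ 0.4167 -0.0087]
74 [135. 130. 122.] [ 0.4185 -0.009 ]
76 [134. 129. 122.] [ 0.4203 -0.0093]
78 [134. 129. 122.] [ 0.4221 -0.0096]
80 [134. 129. 122.] [ 0.4239 -0.01  ]
82 [135. 130. 123.] [ 0.4258 -0.0103]
84 [143. 137. 130.] [ 0.4276 -0.0106]
86 [140. 136. 128.] [ 0.4295 -0.0109]
88 [84. 80. 76.] [ 0.4313 -0.0113]
90 [106. 101.  95.] [ 0.4332 -0.0116]
```

```bash
python3 -c "
from bench import robot
print(robot.hand_in())"
```

```text
the job is handed in; nothing more can be done
None
```

I handed the job in at about 22 s; the verdict was not shown. The tray was dragged home and pressed with an estimated 9 N, with no brass pin showing afterwards, and the grey bearing stands upright in the far bay with bush and block still in the tray; the tee, bottle and can were not touched.

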